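# Hold the cake guide's portion stop at its longest setting

### The arm

A 6-joint arm with a two-finger parallel gripper is mounted at the origin on the work surface. World frame = base frame: x ahead of the robot, y to its left, z up, the work surface at z = 0. Lengths are in m, angles in rad, forces in N, time in s.
With the tool pointing down it reaches from about 0.375 to 0.9 m from the base axis. Payload 3.1 kg.
Tool frame: the origin (TCP) lies midway between the tips of the shut fingers; the grasp point (between the pads) lies 19 mm behind it (manip.grasp_offset is the distance from the TCP to the grasp point, in m); z points along the fingers, y is the line along which they close (so a half turn about z gives the same grasp; the last joint's range is limited). The gripper opens to 85 mm and grips with 20 to 120 N. Pads are 22 mm wide; open, the fingers measure 114 mm over their backs; the gripper's body (76 mm by 85 mm) begins 54 mm behind the grasp point. The pads swing forward as they close: fully open they stand 13 mm farther back than shut.
Start: joints at [-1.387, 0.527, 1.433, -0, 1.181, -0.178], TCP at [0.221, -0.585, 0.198] pointing down, gripper open.
Joint ranges: [-3.08, 3.08], [-0.75, 2.2], [0.22, 2.44], [-1.43, 4.57], [0, 2.65], [-2.85, 2.85]. Speed limits (rad/s): [2.79, 2.79, 3.14, 3.14, 3.14, 3.14].

### API

Orientations are given as a unit quaternion [x, y, z, w].
In Python, from station import sensors, cams, order, manip gives the robot as it stands.
- The arm moves only by the tool move_arm, never from a script. Its argument "targets" is a list of rows, each an object of numbers: "dx", "dy", "dz": the shift along the world's x, y, z normalised to -1 to 1, where 1 is 25 mm; "rx", "ry", "rz": the turn, a rotation vector about the world's x, y, z normalised to -1 to 1, where 1 is 30 degrees. A call has exactly 10 rows; each row shifts and turns the commanded pose from where the row before left it; what a row does not reach is not made up. A row lasts 1/8 s, in which the tool goes at most 62.5 mm and 10.7 degrees, less where a joint would pass 70% of its speed; a pose out of reach is approached as far as the arm can. A call with a number of a shift or a turn outside -1 to 1 is refused whole. A call with a gripper value outside its range is refused whole. "claw" is the opening in per cent of the stroke, from 0 (shut) to 100 (fully open), set as the call begins (left out, the last holds). The fingers move at their own pace and stop on an object; "newtons" is the grip in N (left out, the last holds). Time passes only in rows, so rows that do not move let the fingers close, or fill a call up. It gives the time, the measured TCP pose, the force, the opening and the grip force at its end, in the units of the state.
- sensors.sense(): the state, without advancing time (a new reading comes with each control period).
- cams.snapshot(name): name is "side" or "top" or "wrist"; returns the picture (384x512x3 uint8, red, green, blue); there is no depth.
- cams.camera_model(name): a dict with "fx", "fy", "cx", "cy" (pixels), "extrinsics" (4x4, takes a point from world to camera coordinates). Camera axes: x right, y down, z forward; pixel columns grow to the right and rows downward; lengths in m; the calibration is good to about 2 mm. A picture is of the moment at which its call begins: read the wrist's pose just before it. camera_model takes no time and is no camera call; for the wrist camera it gives the pose at the moment of the call.
- order.sign_off(): hands the job in; it is judged then, once.
The state is a dict: "t": time; "q": joint angles; "qd": joint speeds; "tau": joint torques, N m; "tcp_pos": TCP position; "tool_rot": TCP orientation; "force": force on the tool from outside, world axes, zero at the start; "ft_torque": the same for the moment, N m; "finger_gap": opening from 0.0 (shut) to 1.0 (fully open); "gripper_force": force on a finger pad.
Only numpy, scipy, OpenCV 4.12 (cv2) and the standard library are available. Lean on these libraries where they do the work, as an engineer would, in place of code of your own. Each camera call takes 0.05 s, during which the arm holds its last target. There are 200 camera calls.

### The job

Set the cake portioning guide for the longest slices: slide the yellow transport lock all the way across to its open end, then squeeze the red release button into the black grip and, keeping it squeezed, pull the portion stop straight out past its first stop to the second stop, as far as it goes. It springs back when let go, so finish while still holding the grip, button squeezed, with the stop fully extended. Leave the cakes and everything else on the bench where they are.

Things in the scene. Friction and masses are not known exactly. Their poses are not given: they have to be found in the camera images.
- guide: Fixed cake guide; sizes in mm. Origin on the bench under the black grip when home; +x = pull direction, z up. Aluminium tube x -230 to -35, y +-22, 50 high. White board x -210 to 210, y -70 to -270, top z 15. Grey lock saddle across the tube, x -125 to -75, y +-55, top z 56.
- lock_top (a point): Centre of the top of the yellow lock grip, 26 (guide x) by 20 (guide y) by 38 high, standing on the grey saddle (top of the grip at z = 95, underside at 57). It slides along guide +y only.
- lock (a joint): Lock travel in m: 0 locked, 0.040 at the open end stop (moves toward guide +y, about 2 N of friction, stays where left). It starts between 0 and 0.012. Its bolt blocks the stop until about 0.034.
- grip: Black grip block of the portion stop, 34 (x) by 32 (y), z 15 to 75 mm over the bench; axes as the guide's; origin at bench level under its centre, moves with the stop. Red button on its -y face. A steel blade (y -160 to 10, z 20 to 70) stands 77 mm ahead (+x) and moves with it; a bar 20 wide, z 20 to 36, runs back into the tube.
- release (a joint): Red button, m: 0 out, 0.006 fully in; 28 wide, 34 mm high, centre 54 mm over the bench. Moves to guide +y; face at y = -26 mm from the grip's origin when out, -20 in. 2 N to start, 5 N fully in, springs out. The stop is freed from 0.004. Across y the grip with button is 42 mm wide, 36 with it in: pinch it across y to squeeze.
- stop (a joint): Portion stop in m: 0 home, first stop at 0.050 (catches there if the button is let out), second stop 0.110, the hard end of travel, with no catch. A damped spring draws it home: 3 N at 0, 7 N at 0.110, plus about 2 N of drag when pulled at 50 mm/s.
- loaf: Yellow sponge loaf, 220 x 70 x 62, loose on the white board, origin at its underside's centre; leave alone. Its near side lies at about guide y = -115 to -130, its top 77 above the bench.
- choc_loaf: Brown chocolate loaf, 220 x 70 x 55, loose on the sheet pan to the left; origin at its underside's centre; leave alone.
- spatula: Spatula, 240 long, lying loose on the bench between the robot and the guide, to the right; leave alone.
- sugar_jar: Jar, diameter 70, 110 high, standing loose at the left near the robot; leave alone.
- mix_bowl: Steel mixing bowl, diameter 170, 80 high, loose at the right; leave alone.
- cup: White cup, diameter 72, 90 high, loose at the right, nearer the robot; leave alone.

How it is judged:
On the way, in this order (a step that is already met when the one before it is completed fails the run):
1. the lock is slid to its open end with the stop still home (value of joint lock above 0.036 m and value of joint stop below 0.01 m), for 0.1 s.
2. the red button is squeezed in, stop still near home (value of joint release above 0.004 m and value of joint stop below 0.03 m), for 0.05 s.
3. the stop is pulled out to the second stop (value of joint stop above 0.104 m), for 0.2 s.
At the end, for the whole second after the job is handed in: Lock within 4 mm of its open end stop (0.040), stop within 6 mm of its second stop (0.110), button pressed at least 4 mm, and the fingers bearing on the grip with more than 4 N, all through the last second (value of joint lock above 0.036 m and value of joint release above 0.004 m and value of joint stop above 0.104 m and contact force between the fingers and grip above 4 N); the arm keeps its last pose, push and grip.
It fails at once if a cake is shifted by more than 20 mm (distance of any of loaf, choc_loaf from where it was at the start of the episode above 0.02 m).
It fails at once if another thing on the bench is moved by more than 30 mm (distance of any of spatula, sugar_jar, mix_bowl, cup from where it was at the start of the episode above 0.03 m).
It also fails if it takes over 42 s, if anything falls off the work surface, if the arm or the gripper's body presses on something with over 40 N, if the wrist force passes 120 N, or if a joint passes its speed limit or range.

## Working session

There is one attempt and no reset: what is moved stays moved. The work goes in short steps, Python scripts to look and compute and a tool call to move; the robot and the scene stay as the last step left them, time stands still between calls to the robot, and variables do not carry over. Pictures are saved under pics/ and viewed, at most 10 in all, crops included, and the job is handed in when it is done.

Besides the shell and the picture viewer there is one more tool, called after "Emit:" in YAML: its name, and indented under it one key for each argument. move_arm: Moves the arm, as the interface text tells. Scaled input: -1 to 1 covers 25 mm each way for a shift and 30 degrees each way for a turn. Its arguments: {"type":"object","properties":{"targets":{"type":"array"},"claw":{"type":"number"},"newtons":{"type":"number"}},"required":["targets"]}

```bash
ls; mkdir -p pics; python3 - <<'E'
from station import sensors,cams,manip
import cv2,numpy as np
s=sensors.sense();print({k:np.round(v,3) for k,v in s.items()},manip.grasp_offset)
for n in("top","side"):
    im=cams.snapshot(n);cv2.imwrite(f"pics/{n}0.png",im[:,:,::-1])
    m=cams.camera_model(n);print(n,m)
E
```

```text
pics
{'t': np.float64(0.0), 'q': array([-1.388,  0.528,  1.434,  0.   ,  1.181, -0.178]), 'qd': array([ 0.001,  0.001, -0.001,  0.   , -0.001,  0.001]), 'tau': array([-2.0000e-03, -4.4236e+01, -1.7802e+01, -0.0000e+00,  8.0000e-03,
       -0.0000e+00]), 'tcp_pos': array([ 0.221, -0.584,  0.197]), 'tool_rot': array([ 0.984,  0.18 ,  0.   , -0.001]), 'force': array([-0.481,  0.627,  0.343]), 'ft_torque': array([-0.053,  0.019,  0.05 ]), 'gripper_force': np.float64(0.0), 'finger_gap': np.float64(1.001)} 0.0187
top {'fx': 419.95007969981253, 'fy': 419.95007969981253, 'cx': 260.629741805104, 'cy': 189.78269440342893, 'extrinsics': array([[ 0.00404192, -0.9999779 ,  0.00527854,  0.00312144],
       [-0.99469852, -0.00456287, -0.10273285,  0.53061347],
       [ 0.10275467, -0.00483531, -0.99469498,  1.46050153],
       [ 0.        ,  0.        ,  0.        ,  1.        ]])}
side {'fx': 457.192094323241, 'fy': 457.192094323241, 'cx': 255.778374474209, 'cy': 198.26961539526715, 'extrinsics': array([[-0.72951883, -0.68394663,  0.0043926 ,  0.37713196],
       [-0.42881088,  0.45236087, -0.78197882,  0.29897868],
       [ 0.53284474, -0.57235186, -0.62328953,  1.5149938 ],
       [ 0.        ,  0.        ,  0.        ,  1.        ]])}
```

View pics/top0.png

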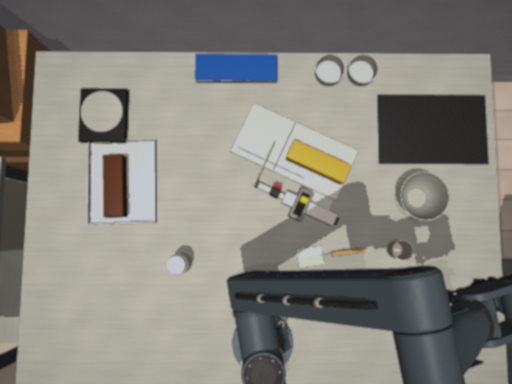

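View pics/side0.png

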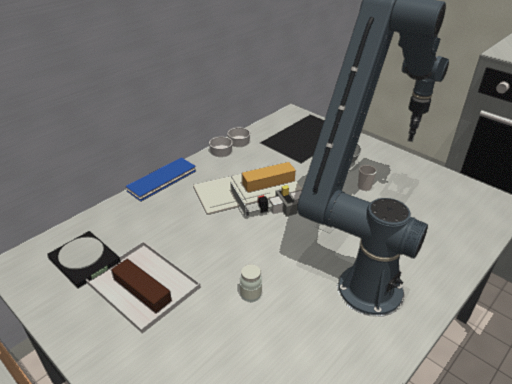

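Top view: grip with red button near (277,189), yellow lock near (304,200), tube end (330,215), board corners about (255,104), (357,152), (232,150). The side view agrees. Next come colour masks and rays.

```bash
cat > h.py <<'E'
import numpy as np,cv2
from station import sensors,cams
def ray(m,u,v,z):
    E=np.array(m["extrinsics"]);R,t=E[:3,:3],E[:3,3];c=-R.T@t
    d=R.T@np.array([(u-m["cx"])/m["fx"],(v-m["cy"])/m["fy"],1]);return c+d*(z-c[2])/d[2]
def proj(m,p):
    E=np.array(m["extrinsics"]);q=E[:3,:3]@p+E[:3,3];return m["fx"]*q[0]/q[2]+m["cx"],m["fy"]*q[1]/q[2]+m["cy"]
def blobs(im,lo,hi,roi=None,n=4,mina=5):
    h=cv2.cvtColor(im,cv2.COLOR_RGB2HSV);k=cv2.inRange(h,np.array(lo),np.array(hi))
    if roi: z=np.zeros_like(k);a,b,c,d=roi;z[b:d,a:c]=k[b:d,a:c];k=z
    N,L,S,C=cv2.connectedComponentsWithStats(k)
    return [(S[i][:5].tolist(),C[i].round(1).tolist(),L==i) for i in sorted(range(1,N),key=lambda i:-S[i][4])[:n] if S[i][4]>=mina]
E
python3 - <<'E'
from h import *
im=cv2.imread("pics/top0.png")[:,:,::-1].copy();m=cams.camera_model("top")
roi=(215,95,365,235)
for nm,lo,hi,z in(("yel",(22,150,120),(35,255,255),.095),("red",(0,120,80),(8,255,255),.07),("loaf",(12,120,80),(24,255,255),.077)):
    for s,c,_ in blobs(im,lo,hi,roi):print(nm,s,c,ray(m,*c,z).round(4))
for s,c,k in blobs(im,(0,0,190),(180,40,255),roi,2,100):
    pts=np.argwhere(k)[:,::-1];w=np.array([ray(m,*p,.015)[:2] for p in pts]).astype(np.float32)
    print(s,c,cv2.minAreaRect(w),cv2.boxPoints(cv2.minAreaRect(w)))
cv2.imwrite("pics/top0c.png",cv2.resize(im[95:235,215:365,::-1],None,fx=5,fy=5,interpolation=cv2.INTER_CUBIC)[:600])
E
```

```text
yel [288, 141, 62, 41, 1108] [318.5, 161.0] [ 0.6231 -0.1911  0.095 ]
yel [300, 196, 8, 8, 44] [303.3, 199.1] [ 0.4927 -0.1384  0.095 ]
red [274, 184, 7, 5, 27] [277.0, 186.0] [ 0.5395 -0.0507  0.07  ]
loaf [287, 140, 64, 43, 905] [319.7, 160.5] [ 0.628  -0.1978  0.077 ]
[232, 104, 62, 60, 2072] [262.3, 134.0] ((0.7279248833656311, -0.0003198683261871338), (0.16077971458435059, 0.19111976027488708), 65.3227767944336) [[ 0.6075288  -0.03347125]
 [ 0.78119445 -0.11326487]
 [ 0.84832096  0.03283151]
 [ 0.6746553   0.11262514]]
[275, 124, 82, 71, 1749] [314.9, 158.5] ((0.6392005681991577, -0.19229021668434143), (0.24069377779960632, 0.19143356382846832), 65.24254608154297) [[ 0.5018827  -0.2614918 ]
 [ 0.6757213  -0.34165993]
 [ 0.77651846 -0.12308863]
 [ 0.60267985 -0.0429205 ]]
```

View pics/top0c.png

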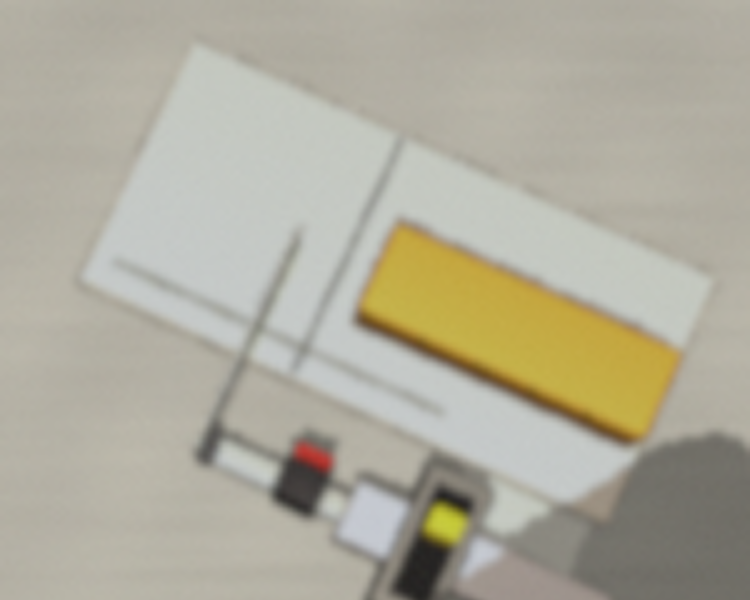

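The top view gives guide x at yaw 65.3° and the origin at about (0.521, -0.043). With that origin, the expected button position is (0.5406, -0.0525) and I measured (0.5395, -0.0507). The lock comes out at guide x = -98 mm, where -100 is expected. Moving above the lock, turned so the fingers close along guide y.

Emit:
move_arm:
  targets:
    - {"dx": 0.54,"dy": 0.89,"rz": 0.074}
    - {"dx": 0.54,"dy": 0.89,"rz": 0.074}
    - {"dx": 0.54,"dy": 0.89,"rz": 0.074}
    - {"dx": 0.54,"dy": 0.89,"rz": 0.074}
    - {"dx": 0.54,"dy": 0.89,"rz": 0.074}
    - {"dx": 0.54,"dy": 0.89,"rz": 0.074}
    - {"dx": 0.54,"dy": 0.89,"rz": 0.074}
    - {"dx": 0.54,"dy": 0.89,"rz": 0.074}
    - {"dx": 0.54,"dy": 0.89,"rz": 0.074}
    - {"dx": 0.54,"dy": 0.89,"rz": 0.074}
  claw: 100
  newtons: 40

```text
schema error: expected keys dx, dy, dz, rx, ry, rz
```

Emit:
move_arm:
  targets:
    - {"dx": 0.54,"dy": 0.89,"rz": 0.074}
    - {"dx": 0.54,"dy": 0.89,"rz": 0.074}
    - {"dx": 0.54,"dy": 0.89,"rz": 0.074}
    - {"dx": 0.54,"dy": 0.89,"rz": 0.074}
    - {"dx": 0.54,"dy": 0.89,"rz": 0.074}
    - {"dx": 0.54,"dy": 0.89,"rz": 0.074}
    - {"dx": 0.54,"dy": 0.89,"rz": 0.074}
    - {"dx": 0.54,"dy": 0.89,"rz": 0.074}
    - {"dx": 0.54,"dy": 0.89,"rz": 0.074}
    - {"dx": 0.54,"dy": 0.89,"rz": 0.074}

```text
schema error: expected keys dx, dy, dz, rx, ry, rz
```

```bash
python3 - <<'E'
from h import *
m=cams.camera_model("wrist");im=cams.snapshot("wrist");cv2.imwrite("pics/w0.png",im[:,:,::-1])
np.save("w0.npy",m,allow_pickle=True)
s=sensors.sense();print(s["t"],s["tcp_pos"],s["tool_rot"])
for nm,lo,hi,z in(("yel",(22,150,100),(35,255,255),.095),("red",(0,120,80),(8,255,255),.07)):
    for b,c,_ in blobs(im,lo,hi,None,3,60):print(nm,b,c,ray(m,*c,z).round(4))
E
```

```text
0.15 [ 0.22114309 -0.58390736  0.19726192] [ 9.83680082e-01  1.79924345e-01  2.15833779e-07 -8.51849132e-04]
```

View pics/w0.png

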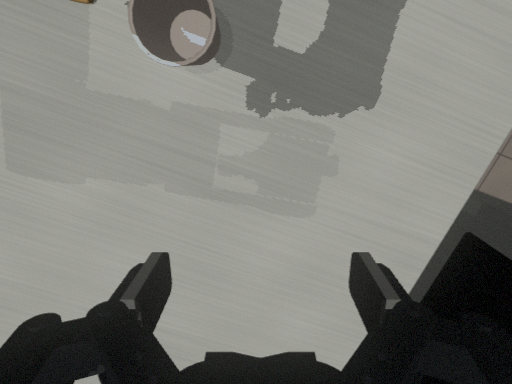

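The moves were refused because every row needs all six keys, so nothing moved. This wrist view shows the fingers at (150,290) and (370,285), and the cup at (172,32). Resending with full rows.

Emit:
move_arm:
  targets:
    - {"dx": 0.54,"dy": 0.89,"dz": 0,"rx": 0,"ry": 0,"rz": 0.074}
    - {"dx": 0.54,"dy": 0.89,"dz": 0,"rx": 0,"ry": 0,"rz": 0.074}
    - {"dx": 0.54,"dy": 0.89,"dz": 0,"rx": 0,"ry": 0,"rz": 0.074}
    - {"dx": 0.54,"dy": 0.89,"dz": 0,"rx": 0,"ry": 0,"rz": 0.074}
    - {"dx": 0.54,"dy": 0.89,"dz": 0,"rx": 0,"ry": 0,"rz": 0.074}
    - {"dx": 0.54,"dy": 0.89,"dz": 0,"rx": 0,"ry": 0,"rz": 0.074}
    - {"dx": 0.54,"dy": 0.89,"dz": 0,"rx": 0,"ry": 0,"rz": 0.074}
    - {"dx": 0.54,"dy": 0.89,"dz": 0,"rx": 0,"ry": 0,"rz": 0.074}
    - {"dx": 0.54,"dy": 0.89,"dz": 0,"rx": 0,"ry": 0,"rz": 0.074}
    - {"dx": 0.54,"dy": 0.89,"dz": 0,"rx": 0,"ry": 0,"rz": 0.074}
  claw: 100
  newtons: 40

```text
t: 1.4
tcp_pos: [0.357, -0.3605, 0.1981]
tool_rot: [0.93, 0.367, 0.0, 0.0]
force: [0.0, -0.4, 0.5]
finger_gap: 0.998
gripper_force: 0.0
```

Emit:
move_arm:
  targets:
    - {"dx": 0.54,"dy": 0.89,"dz": 0,"rx": 0,"ry": 0,"rz": 0.074}
    - {"dx": 0.54,"dy": 0.89,"dz": 0,"rx": 0,"ry": 0,"rz": 0.074}
    - {"dx": 0.54,"dy": 0.89,"dz": 0,"rx": 0,"ry": 0,"rz": 0.074}
    - {"dx": 0.54,"dy": 0.89,"dz": 0,"rx": 0,"ry": 0,"rz": 0.074}
    - {"dx": 0.54,"dy": 0.89,"dz": 0,"rx": 0,"ry": 0,"rz": 0.074}
    - {"dx": 0.54,"dy": 0.89,"dz": 0,"rx": 0,"ry": 0,"rz": 0.074}
    - {"dx": 0.54,"dy": 0.89,"dz": 0,"rx": 0,"ry": 0,"rz": 0.074}
    - {"dx": 0.54,"dy": 0.89,"dz": 0,"rx": 0,"ry": 0,"rz": 0.074}
    - {"dx": 0.54,"dy": 0.89,"dz": 0,"rx": 0,"ry": 0,"rz": 0.074}
    - {"dx": 0.54,"dy": 0.89,"dz": 0,"rx": 0,"ry": 0,"rz": 0.074}

```text
t: 2.65
tcp_pos: [0.4916, -0.1379, 0.1982]
tool_rot: [0.842, 0.539, 0.0, 0.0]
force: [0.7, -0.8, 0.4]
finger_gap: 1.005
gripper_force: 0.0
```

```bash
python3 - <<'E'
from h import *
m=cams.camera_model("wrist");im=cams.snapshot("wrist");cv2.imwrite("pics/w1.png",im[:,:,::-1])
np.save("w1.npy",m,allow_pickle=True)
s=sensors.sense();print(s["t"],s["tcp_pos"],s["tool_rot"])
for nm,lo,hi,z in(("yel",(22,150,100),(35,255,255),.095),("red",(0,120,80),(8,255,255),.07)):
    for b,c,_ in blobs(im,lo,hi,None,3,60):print(nm,b,c,ray(m,*c,z).round(4))
E
```

```text
2.7 [ 0.49279154 -0.13545483  0.19820544] [ 8.41452644e-01  5.40329462e-01  1.19753901e-03 -2.94708388e-04]
yel [384, 50, 77, 48, 3100] [422.0, 71.3] [ 0.6553 -0.1076  0.095 ]
yel [365, 214, 67, 51, 2704] [397.4, 239.3] [ 0.591  -0.2497  0.095 ]
yel [249, 161, 21, 33, 551] [259.3, 179.4] [ 0.4922 -0.136   0.095 ]
red [261, 52, 12, 33, 358] [266.8, 67.8] [ 0.5395 -0.0496  0.07  ]
```

View pics/w1.png

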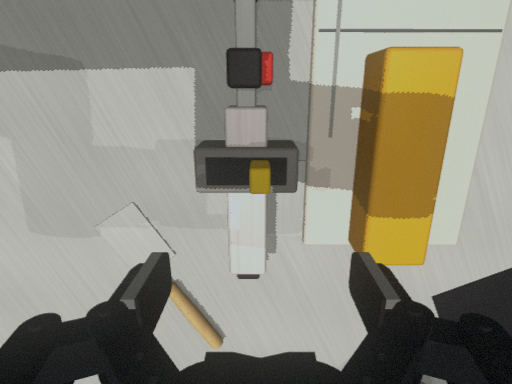

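The gripper is above the lock and aligned. The lock top is at about (259,176), giving world (0.492, -0.136), the red button at (267,68) and the grip top at (244,66). The tool yaw is within 0.2° of the guide. Descending on the lock and pinching it across y.

Emit:
move_arm:
  targets:
    - {"dx": 0,"dy": 0,"dz": -0.67,"rx": 0,"ry": 0,"rz": 0}
    - {"dx": 0,"dy": 0,"dz": -0.67,"rx": 0,"ry": 0,"rz": 0}
    - {"dx": 0,"dy": 0,"dz": -0.67,"rx": 0,"ry": 0,"rz": 0}
    - {"dx": 0,"dy": 0,"dz": -0.67,"rx": 0,"ry": 0,"rz": 0}
    - {"dx": 0,"dy": 0,"dz": -0.67,"rx": 0,"ry": 0,"rz": 0}
    - {"dx": 0,"dy": 0,"dz": -0.67,"rx": 0,"ry": 0,"rz": 0}
    - {"dx": 0,"dy": 0,"dz": -0.67,"rx": 0,"ry": 0,"rz": 0}
    - {"dx": 0,"dy": 0,"dz": -0.67,"rx": 0,"ry": 0,"rz": 0}
    - {"dx": 0,"dy": 0,"dz": 0,"rx": 0,"ry": 0,"rz": 0}
    - {"dx": 0,"dy": 0,"dz": 0,"rx": 0,"ry": 0,"rz": 0}

```text
t: 3.95
tcp_pos: [0.4915, -0.1395, 0.0645]
tool_rot: [0.843, 0.538, 0.0, 0.0]
force: [0.1, 0.7, -0.2]
finger_gap: 0.999
gripper_force: 0.0
```

Emit:
move_arm:
  targets:
    - {"dx": 0,"dy": 0,"dz": 0,"rx": 0,"ry": 0,"rz": 0}
    - {"dx": 0,"dy": 0,"dz": 0,"rx": 0,"ry": 0,"rz": 0}
    - {"dx": 0,"dy": 0,"dz": 0,"rx": 0,"ry": 0,"rz": 0}
    - {"dx": 0,"dy": 0,"dz": 0,"rx": 0,"ry": 0,"rz": 0}
    - {"dx": 0,"dy": 0,"dz": 0,"rx": 0,"ry": 0,"rz": 0}
    - {"dx": 0,"dy": 0,"dz": 0,"rx": 0,"ry": 0,"rz": 0}
    - {"dx": 0,"dy": 0,"dz": 0,"rx": 0,"ry": 0,"rz": 0}
    - {"dx": 0,"dy": 0,"dz": 0,"rx": 0,"ry": 0,"rz": 0}
    - {"dx": 0,"dy": 0,"dz": 0,"rx": 0,"ry": 0,"rz": 0}
    - {"dx": 0,"dy": 0,"dz": 0,"rx": 0,"ry": 0,"rz": 0}
  claw: 0
  newtons: 30

```text
t: 5.2
tcp_pos: [0.4912, -0.1395, 0.064]
tool_rot: [0.843, 0.538, -0.0, 0.0]
force: [-1.0, 0.2, -0.0]
finger_gap: -0.002
gripper_force: 0.0
```

The fingers shut on nothing. Looking.

```bash
python3 - <<'E'
from h import *
s=sensors.sense();print(s["t"],s["tcp_pos"],s["finger_gap"],s["gripper_force"])
m=cams.camera_model("wrist");im=cams.snapshot("wrist")
ms=cams.camera_model("side");ims=cams.snapshot("side")
a=cv2.resize(im,(400,300));b=cv2.resize(ims[150:240,210:330],(400,300),interpolation=cv2.INTER_CUBIC)
cv2.imwrite("pics/w2.png",np.hstack([a,b])[:,:,::-1])
for nm,lo,hi,z in(("yel",(22,150,100),(35,255,255),.095),("red",(0,120,80),(8,255,255),.07)):
    for q,c,_ in blobs(im,lo,hi,None,4,60):print(nm,q,c,ray(m,*c,z).round(4))
print(proj(m,s["tcp_pos"]),proj(ms,s["tcp_pos"]))
E
```

```text
5.2 [ 0.49124104 -0.13951107  0.06401868] -0.0015158997202337776 0.0
yel [430, 196, 82, 171, 6215] [483.2, 312.6] [ 0.5896 -0.2268  0.095 ]
yel [479, 10, 33, 101, 2261] [499.1, 66.5] [ 0.6237 -0.1006  0.095 ]
yel [240, 205, 38, 44, 1260] [258.4, 223.9] [ 0.4978 -0.1241  0.095 ]
red [261, 16, 21, 63, 1265] [270.7, 46.3] [ 0.5392 -0.0494  0.07  ]
(np.float64(259.59311625032717), np.float64(228.17069553839184)) (np.float64(284.58395334320164), np.float64(192.01799223768262))
```

View pics/w2.png

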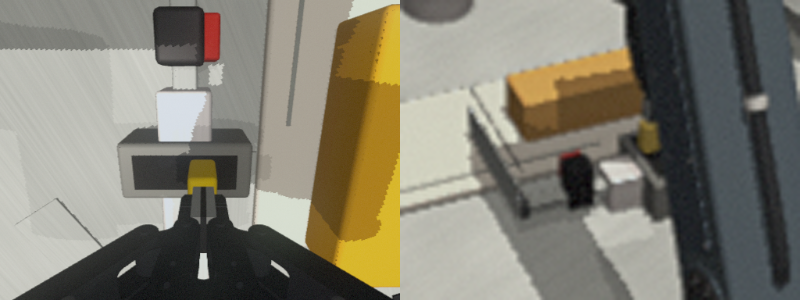

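The fingers shut just behind (-x of) the lock. In the left picture the yellow grip is at about (202,176), ahead of the shut fingertips at (203,195). I'll separate the lock's top face from its side face and correct along x.

```bash
python3 - <<'E'
from h import *
th=np.radians(65.3);gx=np.array([np.cos(th),np.sin(th)]);gy=np.array([-gx[1],gx[0]]);o=np.array([.5203,-.0415])
def g(w): d=w[:2]-o; return (1e3*np.array([d@gx,d@gy])).round(1)
m1=np.load("w1.npy",allow_pickle=True).item();i1=cv2.imread("pics/w1.png")[:,:,::-1].copy()
m2=cams.camera_model("wrist");i2=cams.snapshot("wrist")
mt=cams.camera_model("top")
for n,m,im,x,r0,r1 in(("w1",m1,i1,259,156,198),("w2",m2,i2,259,198,256)):
    E=m["extrinsics"];c=-E[:3,:3].T@E[:3,3];print(n,"cam",g(c),c[2].round(3),"axis",E[2,:3].round(2))
    print([(r,im[r,x].tolist()) for r in range(r0,r1,3)])
    b=[q for q in blobs(im,(22,120,60),(35,255,255),None,5,60) if 230<q[1][0]<290][0][0];print(b)
    for z in(.095,.057):print(z,[ (u,v,g(ray(m,u,v,z)).tolist()) for u,v in((b[0],b[1]),(b[0]+b[2],b[1]),(b[0],b[1]+b[3]))])
    for v in(100,):pass
for u,v in((300,196),(308,204),(303.3,199.1)):print("top",g(ray(mt,u,v,.095)))
# tube mouth (-35, z50), saddle front (-75,z56) rows in w1
for r in(106,141,192):print(r,g(ray(m1,247,r,.05)))
print("red/black",g(ray(m1,244,49,.075)),g(ray(m1,244,84,.075)))
E
```

```text
w1 cam [-17.9 -14.3] 0.374 axis [-0.13 -0.29 -0.95]
[(156, [91, 91, 85]), (159, [43, 41, 40]), (162, [100, 83, 30]), (165, [99, 83, 29]), (168, [118, 97, 22]), (171, [154, 131, 38]), (174, [154, 131, 34]), (177, [153, 131, 37]), (180, [151, 130, 40]), (183, [151, 129, 32]), (186, [151, 129, 41]), (189, [150, 127, 36]), (192, [144, 124, 35]), (195, [194, 200, 196])]
[249, 160, 22, 34, 702]
0.095 [(249, 160, [-79.2, -4.5]), (271, 160, [-79.2, -24.6]), (249, 194, [-111.9, -4.1])]
0.057 [(249, 160, [-87.5, -3.2]), (271, 160, [-87.5, -26.0]), (249, 194, [-124.7, -2.8])]
w2 cam [-19.6 -14.9] 0.24 axis [-0.13 -0.29 -0.95]
[(198, [101, 101, 96]), (201, [44, 44, 46]), (204, [89, 79, 42]), (207, [114, 99, 42]), (210, [112, 97, 31]), (213, [112, 96, 27]), (216, [113, 97, 35]), (219, [114, 95, 30]), (222, [113, 96, 30]), (225, [111, 93, 25]), (228, [142, 119, 17]), (231, [164, 140, 31]), (234, [167, 144, 24]), (237, [168, 143, 22]), (240, [39, 37, 36]), (243, [38, 36, 38]), (246, [33, 34, 32]), (249, [38, 38, 35]), (252, [36, 34, 31]), (255, [34, 33, 31])]
[240, 204, 39, 45, 1345]
0.095 [(240, 204, [-73.6, -4.9]), (279, 204, [-73.7, -24.3]), (240, 249, [-98.7, -4.3])]
0.057 [(240, 204, [-87.8, -2.3]), (279, 204, [-87.9, -26.8]), (240, 249, [-119.4, -1.6])]
top [-85.1 -20.2]
top [-120.8   -7. ]
top [-99.6 -15.4]
106 [-33.8  -1.6]
141 [-68.9  -1.1]
192 [-124.8   -0.3]
red/black [15.7 -0.6] [-13.3  -0.1]
```

```bash
python3 - <<'E'
from h import *
m=cams.camera_model("wrist");s=sensors.sense();im=cams.snapshot("wrist");p=s["tcp_pos"]
print(s["tcp_pos"],s["finger_gap"],s["force"],s["gripper_force"])
gx=np.array([.418,.908,0])
for k in(0,.01,.02,.03,.04,.05):print(k,np.round(proj(m,p+[0,0,k]),0),"front",np.round(proj(m,p+[0,0,k]+.011*gx),0),"back",np.round(proj(m,p+[0,0,k]-.011*gx),0))
cv2.imwrite("pics/w3.png",cv2.resize(im[184:384,120:400],None,fx=2.8,fy=2.8,interpolation=cv2.INTER_NEAREST)[:,:,::-1])
E
```

```text
[ 0.4912524  -0.13947069  0.06399118] 0.00042327140007229286 [ 0.02159222 -0.18983414 -0.02826532] 0.0
0 [260. 228.] front [260. 212.] back [260. 244.]
0.01 [260. 235.] front [260. 218.] back [260. 252.]
0.02 [260. 243.] front [259. 225.] back [260. 261.]
0.03 [260. 252.] front [259. 233.] back [260. 270.]
0.04 [260. 262.] front [259. 242.] back [260. 281.]
0.05 [260. 273.] front [259. 252.] back [260. 293.]
```

View pics/w3.png

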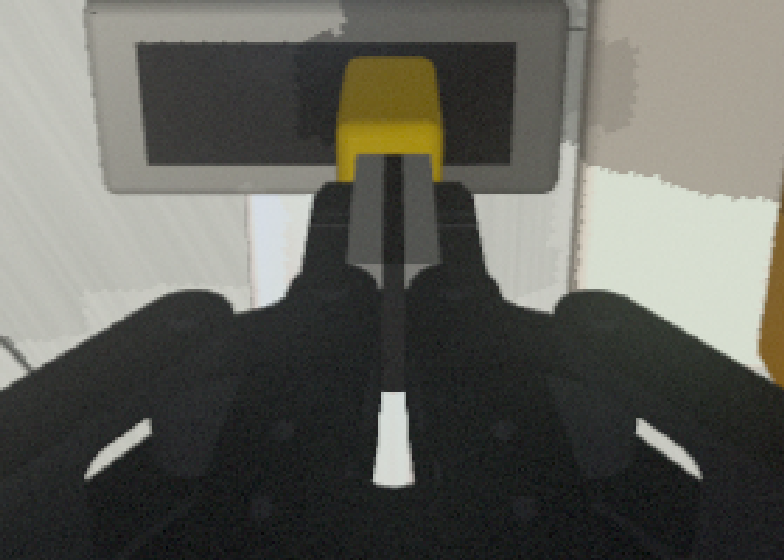

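The bright lower part of the yellow, from row 228, is the lock's top face, and the darker part is its front. The shut pads overlap the top face from row 239. So the pads seem to be above the lock, with tips near z 0.10, although the state reports z 0.064. Checking against the open-finger geometry in w1, where the inner tips at columns 170 and 350 are 85 mm apart.

```bash
python3 - <<'E'
from h import *
m=np.load("w1.npy",allow_pickle=True).item();print(m["fx"],m["cx"],m["cy"])
E=m["extrinsics"];p=np.array([.4916,-.1379,.1982]);gy=np.array([-.908,.418,0]);gx=np.array([.418,.908,0])
print("tcp depth",(E[:3,:3]@p+E[:3,3]).round(4),"depth from 85mm span",m["fx"]*.085/180)
for k in(0.013,.023,.033,.043,.053):print(k,[np.round(proj(m,p+[0,0,k]+a*gy*.0425+b*gx*.011)) for a in(1,-1) for b in(1,-1)])
s=sensors.sense();print(s["q"].round(4))
E
```

```text
311.3021607520064 259.8660045662714 192.61998682220667
tcp depth [-1.000e-04  2.210e-02  1.928e-01] depth from 85mm span 0.1470037981328919
0.013 [array([185., 220.]), array([188., 255.]), array([334., 220.]), array([332., 254.])]
0.023 [array([181., 228.]), array([184., 264.]), array([339., 228.]), array([335., 263.])]
0.033 [array([176., 236.]), array([179., 274.]), array([343., 236.]), array([340., 273.])]
0.043 [array([171., 245.]), array([175., 285.]), array([349., 245.]), array([345., 285.])]
0.053 [array([165., 256.]), array([169., 298.]), array([355., 256.]), array([350., 297.])]
[-0.4958  0.5873  1.8339  0.      0.7204 -0.0617]
```

Both views put the real fingertips about 35 mm above the reported TCP. That also explains why the fingers shut above the lock. I'll treat true tip z as reported z + 0.035 and test it: open, go down only 22 mm, which clears the saddle under either reading, then close again.

Emit:
move_arm:
  targets:
    - {"dx": 0,"dy": 0,"dz": 0,"rx": 0,"ry": 0,"rz": 0}
    - {"dx": 0,"dy": 0,"dz": 0,"rx": 0,"ry": 0,"rz": 0}
    - {"dx": 0,"dy": 0,"dz": 0,"rx": 0,"ry": 0,"rz": 0}
    - {"dx": 0,"dy": 0,"dz": 0,"rx": 0,"ry": 0,"rz": 0}
    - {"dx": 0,"dy": 0,"dz": -0.18,"rx": 0,"ry": 0,"rz": 0}
    - {"dx": 0,"dy": 0,"dz": -0.18,"rx": 0,"ry": 0,"rz": 0}
    - {"dx": 0,"dy": 0,"dz": -0.18,"rx": 0,"ry": 0,"rz": 0}
    - {"dx": 0,"dy": 0,"dz": -0.18,"rx": 0,"ry": 0,"rz": 0}
    - {"dx": 0,"dy": 0,"dz": -0.18,"rx": 0,"ry": 0,"rz": 0}
    - {"dx": 0,"dy": 0,"dz": 0,"rx": 0,"ry": 0,"rz": 0}
  claw: 80

```text
t: 6.65
tcp_pos: [0.491, -0.1394, 0.0411]
tool_rot: [0.843, 0.538, -0.0, -0.0]
force: [0.6, 0.5, 0.2]
finger_gap: 0.799
gripper_force: 0.0
```

Emit:
move_arm:
  targets:
    - {"dx": 0,"dy": 0,"dz": 0,"rx": 0,"ry": 0,"rz": 0}
    - {"dx": 0,"dy": 0,"dz": 0,"rx": 0,"ry": 0,"rz": 0}
    - {"dx": 0,"dy": 0,"dz": 0,"rx": 0,"ry": 0,"rz": 0}
    - {"dx": 0,"dy": 0,"dz": 0,"rx": 0,"ry": 0,"rz": 0}
    - {"dx": 0,"dy": 0,"dz": 0,"rx": 0,"ry": 0,"rz": 0}
    - {"dx": 0,"dy": 0,"dz": 0,"rx": 0,"ry": 0,"rz": 0}
    - {"dx": 0,"dy": 0,"dz": 0,"rx": 0,"ry": 0,"rz": 0}
    - {"dx": 0,"dy": 0,"dz": 0,"rx": 0,"ry": 0,"rz": 0}
    - {"dx": 0,"dy": 0,"dz": 0,"rx": 0,"ry": 0,"rz": 0}
    - {"dx": 0,"dy": 0,"dz": 0,"rx": 0,"ry": 0,"rz": 0}
  claw: 0
  newtons: 30

```text
t: 7.9
tcp_pos: [0.4913, -0.1395, 0.0418]
tool_rot: [0.843, 0.538, 0.0, 0.0]
force: [-1.4, 1.5, 5.1]
finger_gap: 0.228
gripper_force: 33.0
```

The gap of 0.228 × 85 mm is 19.4 mm, so the lock is held and the 35 mm tool offset is confirmed. Sliding it 28 mm along guide +y.

Emit:
move_arm:
  targets:
    - {"dx": -0.102,"dy": 0.047,"dz": 0,"rx": 0,"ry": 0,"rz": 0}
    - {"dx": -0.102,"dy": 0.047,"dz": 0,"rx": 0,"ry": 0,"rz": 0}
    - {"dx": -0.102,"dy": 0.047,"dz": 0,"rx": 0,"ry": 0,"rz": 0}
    - {"dx": -0.102,"dy": 0.047,"dz": 0,"rx": 0,"ry": 0,"rz": 0}
    - {"dx": -0.102,"dy": 0.047,"dz": 0,"rx": 0,"ry": 0,"rz": 0}
    - {"dx": -0.102,"dy": 0.047,"dz": 0,"rx": 0,"ry": 0,"rz": 0}
    - {"dx": -0.102,"dy": 0.047,"dz": 0,"rx": 0,"ry": 0,"rz": 0}
    - {"dx": -0.102,"dy": 0.047,"dz": 0,"rx": 0,"ry": 0,"rz": 0}
    - {"dx": -0.102,"dy": 0.047,"dz": 0,"rx": 0,"ry": 0,"rz": 0}
    - {"dx": -0.102,"dy": 0.047,"dz": 0,"rx": 0,"ry": 0,"rz": 0}

```text
t: 9.15
tcp_pos: [0.466, -0.1279, 0.0418]
tool_rot: [0.843, 0.538, 0.0, 0.0]
force: [2.8, -0.1, 5.1]
finger_gap: 0.223
gripper_force: 33.1
```

Emit:
move_arm:
  targets:
    - {"dx": -0.036,"dy": 0.017,"dz": 0,"rx": 0,"ry": 0,"rz": 0}
    - {"dx": -0.036,"dy": 0.017,"dz": 0,"rx": 0,"ry": 0,"rz": 0}
    - {"dx": -0.036,"dy": 0.017,"dz": 0,"rx": 0,"ry": 0,"rz": 0}
    - {"dx": -0.036,"dy": 0.017,"dz": 0,"rx": 0,"ry": 0,"rz": 0}
    - {"dx": -0.036,"dy": 0.017,"dz": 0,"rx": 0,"ry": 0,"rz": 0}
    - {"dx": 0,"dy": 0,"dz": 0,"rx": 0,"ry": 0,"rz": 0}
    - {"dx": 0,"dy": 0,"dz": 0,"rx": 0,"ry": 0,"rz": 0}
    - {"dx": 0,"dy": 0,"dz": 0,"rx": 0,"ry": 0,"rz": 0}
    - {"dx": 0,"dy": 0,"dz": 0,"rx": 0,"ry": 0,"rz": 0}
    - {"dx": 0,"dy": 0,"dz": 0,"rx": 0,"ry": 0,"rz": 0}

```text
t: 10.4
tcp_pos: [0.4613, -0.1257, 0.0418]
tool_rot: [0.843, 0.538, 0.0, 0.0]
force: [2.4, -0.4, 4.6]
finger_gap: 0.222
gripper_force: 33.1
```

Emit:
move_arm:
  targets:
    - {"dx": -0.036,"dy": 0.017,"dz": 0,"rx": 0,"ry": 0,"rz": 0}
    - {"dx": -0.036,"dy": 0.017,"dz": 0,"rx": 0,"ry": 0,"rz": 0}
    - {"dx": -0.036,"dy": 0.017,"dz": 0,"rx": 0,"ry": 0,"rz": 0}
    - {"dx": -0.036,"dy": 0.017,"dz": 0,"rx": 0,"ry": 0,"rz": 0}
    - {"dx": 0,"dy": 0,"dz": 0,"rx": 0,"ry": 0,"rz": 0}
    - {"dx": 0,"dy": 0,"dz": 0,"rx": 0,"ry": 0,"rz": 0}
    - {"dx": 0,"dy": 0,"dz": 0,"rx": 0,"ry": 0,"rz": 0}
    - {"dx": 0,"dy": 0,"dz": 0,"rx": 0,"ry": 0,"rz": 0}
    - {"dx": 0,"dy": 0,"dz": 0,"rx": 0,"ry": 0,"rz": 0}
    - {"dx": 0,"dy": 0,"dz": 0,"rx": 0,"ry": 0,"rz": 0}

```text
t: 11.65
tcp_pos: [0.4594, -0.1248, 0.0418]
tool_rot: [0.843, 0.538, 0.001, 0.002]
force: [5.1, -1.0, 2.9]
finger_gap: 0.224
gripper_force: 32.8
```

It advanced only 2 mm of the 4 commanded and the force is rising, so this is likely the end stop. One more short push to confirm.

Emit:
move_arm:
  targets:
    - {"dx": -0.036,"dy": 0.017,"dz": 0,"rx": 0,"ry": 0,"rz": 0}
    - {"dx": -0.036,"dy": 0.017,"dz": 0,"rx": 0,"ry": 0,"rz": 0}
    - {"dx": -0.036,"dy": 0.017,"dz": 0,"rx": 0,"ry": 0,"rz": 0}
    - {"dx": -0.036,"dy": 0.017,"dz": 0,"rx": 0,"ry": 0,"rz": 0}
    - {"dx": 0,"dy": 0,"dz": 0,"rx": 0,"ry": 0,"rz": 0}
    - {"dx": 0,"dy": 0,"dz": 0,"rx": 0,"ry": 0,"rz": 0}
    - {"dx": 0,"dy": 0,"dz": 0,"rx": 0,"ry": 0,"rz": 0}
    - {"dx": 0,"dy": 0,"dz": 0,"rx": 0,"ry": 0,"rz": 0}
    - {"dx": 0,"dy": 0,"dz": 0,"rx": 0,"ry": 0,"rz": 0}
    - {"dx": 0,"dy": 0,"dz": 0,"rx": 0,"ry": 0,"rz": 0}

```text
t: 12.9
tcp_pos: [0.4595, -0.1249, 0.0418]
tool_rot: [0.843, 0.538, 0.003, 0.005]
force: [10.1, -1.5, -2.9]
finger_gap: 0.226
gripper_force: 32.0
```

No further advance and the force rose to 10 N. The lock is at its end stop after about 35 mm of travel, so it started near 5 mm. Letting go and rising.

Emit:
move_arm:
  targets:
    - {"dx": 0,"dy": 0,"dz": 0,"rx": 0,"ry": 0,"rz": 0}
    - {"dx": 0,"dy": 0,"dz": 0,"rx": 0,"ry": 0,"rz": 0}
    - {"dx": 0,"dy": 0,"dz": 0,"rx": 0,"ry": 0,"rz": 0}
    - {"dx": 0,"dy": 0,"dz": 0.5,"rx": 0,"ry": 0,"rz": 0}
    - {"dx": 0,"dy": 0,"dz": 0.5,"rx": 0,"ry": 0,"rz": 0}
    - {"dx": 0,"dy": 0,"dz": 0.5,"rx": 0,"ry": 0,"rz": 0}
    - {"dx": 0,"dy": 0,"dz": 0.5,"rx": 0,"ry": 0,"rz": 0}
    - {"dx": 0,"dy": 0,"dz": 0.5,"rx": 0,"ry": 0,"rz": 0}
    - {"dx": 0,"dy": 0,"dz": 0,"rx": 0,"ry": 0,"rz": 0}
    - {"dx": 0,"dy": 0,"dz": 0,"rx": 0,"ry": 0,"rz": 0}
  claw: 100

```text
t: 14.15
tcp_pos: [0.4538, -0.1221, 0.104]
tool_rot: [0.843, 0.538, -0.0, -0.0]
force: [-0.0, -0.5, -0.1]
finger_gap: 0.997
gripper_force: 0.0
```

```bash
python3 - <<'E'
from h import *
th=np.radians(65.3);gx=np.array([np.cos(th),np.sin(th)]);gy=np.array([-gx[1],gx[0]]);o=np.array([.5203,-.0415])
def g(w): d=w[:2]-o; return (1e3*np.array([d@gx,d@gy])).round(1)
s=sensors.sense();m=cams.camera_model("wrist");im=cams.snapshot("wrist");cv2.imwrite("pics/w4.png",im[:,:,::-1])
print(s["t"],s["tcp_pos"],s["tool_rot"].round(3),g(s["tcp_pos"]))
for b,c,_ in blobs(im,(22,150,90),(35,255,255),None,5,60):print("yel",b,c,g(ray(m,*c,.095)))
for b,c,_ in blobs(im,(0,120,60),(8,255,255),None,2,60):print("red",b,c,[g(ray(m,u,v,.071)).tolist() for u,v in((b[0],b[1]),(b[0]+b[2],b[1]+b[3]))])
for b,c,_ in blobs(im,(0,0,0),(180,255,60),(150,0,275,110),2,200):print("blk",b,c,[g(ray(m,u,v,.075)).tolist() for u,v in((b[0],b[1]),(b[0]+b[2],b[1]+b[3]))])
E
```

```text
14.15 [ 0.45384654 -0.1221458   0.10395497] [ 0.843  0.538 -0.    -0.   ] [-101.    26.7]
yel [453, 68, 59, 257, 7285] [491.9, 236.8] [-111.9 -126. ]
yel [254, 186, 31, 51, 1448] [269.0, 211.3] [-93.4  20.6]
red [326, 31, 19, 50, 760] [335.3, 55.0] [[13.9, -13.8], [-14.6, -27.7]]
```

View pics/w4.png

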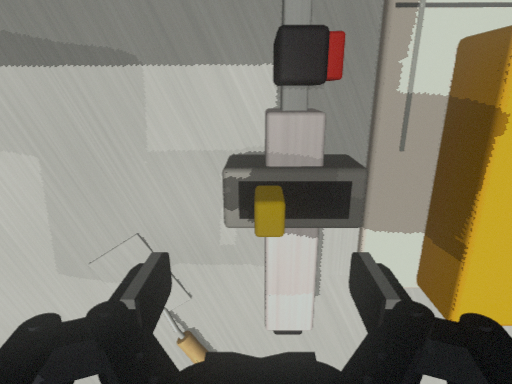

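The lock now sits at the +y end, at (269,211) in the picture, guide y ≈ +20. Button top is at (335,55), guide x ≈ 0, and the grip at (300,55). Moving over the grip and then descending to a true tip height of about 38 mm (reported 3 mm).

Emit:
move_arm:
  targets:
    - {"dx": 0.279,"dy": 0.316,"dz": 0,"rx": 0,"ry": 0,"rz": 0}
    - {"dx": 0.279,"dy": 0.316,"dz": 0,"rx": 0,"ry": 0,"rz": 0}
    - {"dx": 0.279,"dy": 0.316,"dz": 0,"rx": 0,"ry": 0,"rz": 0}
    - {"dx": 0.279,"dy": 0.316,"dz": 0,"rx": 0,"ry": 0,"rz": 0}
    - {"dx": 0.279,"dy": 0.316,"dz": 0,"rx": 0,"ry": 0,"rz": 0}
    - {"dx": 0.279,"dy": 0.316,"dz": 0,"rx": 0,"ry": 0,"rz": 0}
    - {"dx": 0.279,"dy": 0.316,"dz": 0,"rx": 0,"ry": 0,"rz": 0}
    - {"dx": 0.279,"dy": 0.316,"dz": 0,"rx": 0,"ry": 0,"rz": 0}
    - {"dx": 0.279,"dy": 0.316,"dz": 0,"rx": 0,"ry": 0,"rz": 0}
    - {"dx": 0.279,"dy": 0.316,"dz": 0,"rx": 0,"ry": 0,"rz": 0}

```text
t: 15.45
tcp_pos: [0.5242, -0.0427, 0.104]
tool_rot: [0.843, 0.538, -0.0, 0.0]
force: [1.3, -0.2, 0.1]
finger_gap: 0.998
gripper_force: 0.0
```

Emit:
move_arm:
  targets:
    - {"dx": 0,"dy": 0,"dz": -0.5,"rx": 0,"ry": 0,"rz": 0}
    - {"dx": 0,"dy": 0,"dz": -0.5,"rx": 0,"ry": 0,"rz": 0}
    - {"dx": 0,"dy": 0,"dz": -0.5,"rx": 0,"ry": 0,"rz": 0}
    - {"dx": 0,"dy": 0,"dz": -0.5,"rx": 0,"ry": 0,"rz": 0}
    - {"dx": 0,"dy": 0,"dz": -0.5,"rx": 0,"ry": 0,"rz": 0}
    - {"dx": 0,"dy": 0,"dz": -0.5,"rx": 0,"ry": 0,"rz": 0}
    - {"dx": 0,"dy": 0,"dz": -0.5,"rx": 0,"ry": 0,"rz": 0}
    - {"dx": 0,"dy": 0,"dz": -0.5,"rx": 0,"ry": 0,"rz": 0}
    - {"dx": 0,"dy": 0,"dz": 0,"rx": 0,"ry": 0,"rz": 0}
    - {"dx": 0,"dy": 0,"dz": 0,"rx": 0,"ry": 0,"rz": 0}

```text
t: 16.7
tcp_pos: [0.524, -0.0433, 0.0041]
tool_rot: [0.843, 0.538, 0.0, 0.0]
force: [0.0, 0.0, -0.4]
finger_gap: 0.998
gripper_force: 0.0
```

```bash
python3 - <<'E'
from h import *
s=sensors.sense();print(s["t"],s["tcp_pos"],s["tool_rot"].round(3),s["force"].round(1))
im=cams.snapshot("wrist");cv2.imwrite("pics/w5.png",im[:,:,::-1])
E
```

```text
16.7 [ 0.5239902  -0.04326254  0.00408204] [0.843 0.538 0.    0.   ] [ 0.   0.  -0.4]
```

View pics/w5.png

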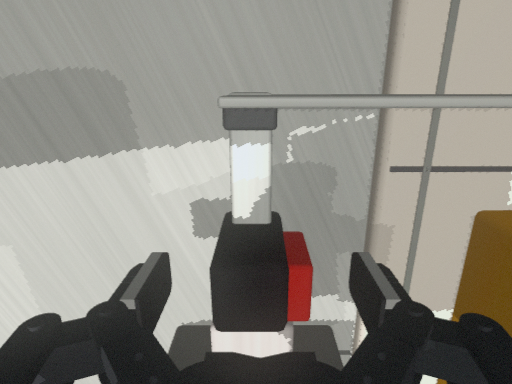

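The grip and red button, at about (262,285), are centred between the open fingers at (165,290) and (355,290). Closing with 40 N.

Emit:
move_arm:
  targets:
    - {"dx": 0,"dy": 0,"dz": 0,"rx": 0,"ry": 0,"rz": 0}
    - {"dx": 0,"dy": 0,"dz": 0,"rx": 0,"ry": 0,"rz": 0}
    - {"dx": 0,"dy": 0,"dz": 0,"rx": 0,"ry": 0,"rz": 0}
    - {"dx": 0,"dy": 0,"dz": 0,"rx": 0,"ry": 0,"rz": 0}
    - {"dx": 0,"dy": 0,"dz": 0,"rx": 0,"ry": 0,"rz": 0}
    - {"dx": 0,"dy": 0,"dz": 0,"rx": 0,"ry": 0,"rz": 0}
    - {"dx": 0,"dy": 0,"dz": 0,"rx": 0,"ry": 0,"rz": 0}
    - {"dx": 0,"dy": 0,"dz": 0,"rx": 0,"ry": 0,"rz": 0}
    - {"dx": 0,"dy": 0,"dz": 0,"rx": 0,"ry": 0,"rz": 0}
    - {"dx": 0,"dy": 0,"dz": 0,"rx": 0,"ry": 0,"rz": 0}
  claw: 0
  newtons: 40

```text
t: 18.0
tcp_pos: [0.5212, -0.0421, 0.0047]
tool_rot: [0.843, 0.539, -0.001, -0.002]
force: [-5.3, 2.1, 8.0]
finger_gap: 0.403
gripper_force: 39.0
```

The gap of 0.403 × 85 mm is 34 mm, which matches the grip with the button in (36). Pulling straight out, with a 2 mm sideways relief spread over the first rows.

Emit:
move_arm:
  targets:
    - {"dx": -0.05,"dy": 0.02,"dz": 0,"rx": 0,"ry": 0,"rz": 0}
    - {"dx": -0.04,"dy": 0.02,"dz": 0,"rx": 0,"ry": 0,"rz": 0}
    - {"dx": 0.092,"dy": 0.2,"dz": 0,"rx": 0,"ry": 0,"rz": 0}
    - {"dx": 0.092,"dy": 0.2,"dz": 0,"rx": 0,"ry": 0,"rz": 0}
    - {"dx": 0.092,"dy": 0.2,"dz": 0,"rx": 0,"ry": 0,"rz": 0}
    - {"dx": 0.092,"dy": 0.2,"dz": 0,"rx": 0,"ry": 0,"rz": 0}
    - {"dx": 0.092,"dy": 0.2,"dz": 0,"rx": 0,"ry": 0,"rz": 0}
    - {"dx": 0.092,"dy": 0.2,"dz": 0,"rx": 0,"ry": 0,"rz": 0}
    - {"dx": 0.092,"dy": 0.2,"dz": 0,"rx": 0,"ry": 0,"rz": 0}
    - {"dx": 0.092,"dy": 0.2,"dz": 0,"rx": 0,"ry": 0,"rz": 0}

```text
t: 19.25
tcp_pos: [0.5392, -0.0032, 0.0048]
tool_rot: [0.842, 0.539, -0.001, 0.001]
force: [-5.2, -4.6, 6.5]
finger_gap: 0.402
gripper_force: 40.7
```

It is following, with about 43 mm out and 6 N against the pull. Continuing.

Emit:
move_arm:
  targets:
    - {"dx": 0.1,"dy": 0.218,"dz": 0,"rx": 0,"ry": 0,"rz": 0}
    - {"dx": 0.1,"dy": 0.218,"dz": 0,"rx": 0,"ry": 0,"rz": 0}
    - {"dx": 0.1,"dy": 0.218,"dz": 0,"rx": 0,"ry": 0,"rz": 0}
    - {"dx": 0.1,"dy": 0.218,"dz": 0,"rx": 0,"ry": 0,"rz": 0}
    - {"dx": 0.1,"dy": 0.218,"dz": 0,"rx": 0,"ry": 0,"rz": 0}
    - {"dx": 0.1,"dy": 0.218,"dz": 0,"rx": 0,"ry": 0,"rz": 0}
    - {"dx": 0.1,"dy": 0.218,"dz": 0,"rx": 0,"ry": 0,"rz": 0}
    - {"dx": 0.1,"dy": 0.218,"dz": 0,"rx": 0,"ry": 0,"rz": 0}
    - {"dx": 0.1,"dy": 0.218,"dz": 0,"rx": 0,"ry": 0,"rz": 0}
    - {"dx": 0.1,"dy": 0.218,"dz": 0,"rx": 0,"ry": 0,"rz": 0}

```text
t: 20.5
tcp_pos: [0.5641, 0.0506, 0.0049]
tool_rot: [0.842, 0.539, -0.001, 0.001]
force: [-6.1, -6.9, 6.2]
finger_gap: 0.401
gripper_force: 40.5
```

Emit:
move_arm:
  targets:
    - {"dx": 0.04,"dy": 0.087,"dz": 0,"rx": 0,"ry": 0,"rz": 0}
    - {"dx": 0.04,"dy": 0.087,"dz": 0,"rx": 0,"ry": 0,"rz": 0}
    - {"dx": 0.04,"dy": 0.087,"dz": 0,"rx": 0,"ry": 0,"rz": 0}
    - {"dx": 0,"dy": 0,"dz": 0,"rx": 0,"ry": 0,"rz": 0}
    - {"dx": 0,"dy": 0,"dz": 0,"rx": 0,"ry": 0,"rz": 0}
    - {"dx": 0,"dy": 0,"dz": 0,"rx": 0,"ry": 0,"rz": 0}
    - {"dx": 0,"dy": 0,"dz": 0,"rx": 0,"ry": 0,"rz": 0}
    - {"dx": 0,"dy": 0,"dz": 0,"rx": 0,"ry": 0,"rz": 0}
    - {"dx": 0,"dy": 0,"dz": 0,"rx": 0,"ry": 0,"rz": 0}
    - {"dx": 0,"dy": 0,"dz": 0,"rx": 0,"ry": 0,"rz": 0}

```text
t: 21.75
tcp_pos: [0.5672, 0.0574, 0.0049]
tool_rot: [0.842, 0.539, -0.001, 0.001]
force: [-4.6, -5.2, 6.2]
finger_gap: 0.403
gripper_force: 40.3
```

About 109.6 mm out, with only spring force so far. Pulling 3 mm more to feel the hard end.

Emit:
move_arm:
  targets:
    - {"dx": 0.017,"dy": 0.036,"dz": 0,"rx": 0,"ry": 0,"rz": 0}
    - {"dx": 0.017,"dy": 0.036,"dz": 0,"rx": 0,"ry": 0,"rz": 0}
    - {"dx": 0.017,"dy": 0.036,"dz": 0,"rx": 0,"ry": 0,"rz": 0}
    - {"dx": 0,"dy": 0,"dz": 0,"rx": 0,"ry": 0,"rz": 0}
    - {"dx": 0,"dy": 0,"dz": 0,"rx": 0,"ry": 0,"rz": 0}
    - {"dx": 0,"dy": 0,"dz": 0,"rx": 0,"ry": 0,"rz": 0}
    - {"dx": 0,"dy": 0,"dz": 0,"rx": 0,"ry": 0,"rz": 0}
    - {"dx": 0,"dy": 0,"dz": 0,"rx": 0,"ry": 0,"rz": 0}
    - {"dx": 0,"dy": 0,"dz": 0,"rx": 0,"ry": 0,"rz": 0}
    - {"dx": 0,"dy": 0,"dz": 0,"rx": 0,"ry": 0,"rz": 0}

```text
t: 23.0
tcp_pos: [0.5673, 0.0577, 0.0048]
tool_rot: [0.842, 0.54, -0.003, 0.001]
force: [-8.2, -14.2, 7.6]
finger_gap: 0.401
gripper_force: 41.3
```

It advanced only 0.3 mm and the force rose to 16 N, so the stop is at its hard end with the grip still holding at 41 N. Handing in.

```bash
python3 -c "
from station import order,sensors
print(order.sign_off());s=sensors.sense();print(s['t'],s['tcp_pos'],s['gripper_force'],s['finger_gap'])"
```

```text
the job is handed in; nothing more can be done
None
the job is handed in; nothing more can be done
```

I've handed the job in (no verdict shown) at about 23 s of the 42 s: by pose and force readings the lock is at its open end, the stop is at its second stop, the button is squeezed in the grip at about 41 N, and I saw no contact with anything else.

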